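# Walk a carving blank round to the fence

### The arm

A 6-joint arm with a two-finger parallel gripper is mounted at the origin on the work surface. World frame = base frame: x ahead of the robot, y to its left, z up, the work surface at z = 0. Lengths are in mm, angles in degrees, forces in N, time in s.
With the tool pointing down it reaches from about 325 to 750 mm from the base axis. Payload 7.6 kg.
Tool frame: the origin (TCP) lies at the very end of the fingers, on their centre line; the grasp point (between the pads) lies env.grasp_offset behind it (env.grasp_offset is the distance from the TCP to the grasp point, in mm); x points along the fingers, z is the direction in which the jaws open and shut, and the axes are right-handed (so a half turn about x gives the same grasp; the last joint's range is limited). The gripper opens to 85 mm and grips with 20 to 120 N. Pads are 22 mm wide; open, the fingers measure 114 mm over their backs; the gripper's body (76 mm by 85 mm) begins 54 mm behind the grasp point. The pads swing forward as they close: fully open they stand 13 mm farther back than shut.
Start: joints at [-72.095, 2.991, 80.254, -0, 96.75, -4.028], TCP at [196.123, -487.013, 231.323] pointing down, gripper open.
Joint ranges: [-166.34, 166.34], [-52.06, 124.39], [6.96, 135.62], [-60.46, 240.46], [14.63, 156.25], [-167.68, 167.68]. Speed limits (degrees/s): [147.25, 147.25, 172.46, 180, 180, 180].

### API

Orientations are given as a 3x3 rotation matrix whose columns are the frame's x, y, z axes.
In Python, from plant import env, capture, camera_params gives the robot as it stands.
- The arm moves only by the tool move_arm, never from a script. Its argument "steps" is a list of rows, each a list of 3 entries, a list of its own where there are three numbers: the opening, from -1 (shut) to 1 (fully open), so that 0 is half open, then the shift along the world's x, y, z in mm, then the turn, a rotation vector about the world's x, y, z in degrees. In form: [[gripper, [x, y, z], [wx, wy, wz]], ...]. A call has 1 to 10 rows; each row shifts and turns the commanded pose from where the row before left it; what a row does not reach is not made up. A row lasts 1/8 s, in which the tool goes at most 62.5 mm and 10.7 degrees, less where a joint would pass 70% of its speed; a pose out of reach is approached as far as the arm can. A call with a gripper value outside its range is refused whole. The fingers move at their own pace and stop on an object; "squeeze" is the grip in N (left out, the last holds). Time passes only in rows, so rows that do not move let the fingers close. It gives the time, the measured TCP pose, the force and the opening at its end, in the units of the state.
- env.get_state(): the state, without advancing time (a new reading comes with each control period).
- capture(name): name is "scene" or "top" or "wrist"; returns (picture, depth): 384x512x3 uint8, red, green, blue; 384x512 float32, mm along the optical axis (not along the pixel's ray), 0 where there is no reading.
- camera_params(name): a dict with "vertical_fov" (degrees; the focal length in pixels is half the picture's height over the tangent of half this angle, whatever the lens; pixels are square), "cx", "cy" (the principal point, pixels), "rvec" (rotation vector, rad) and "tvec" (3), from world to camera coordinates, as OpenCV has them. Camera axes: x right, y down, z forward; pixel columns grow to the right and rows downward; lengths in mm; the calibration is good to about 2 mm. A picture is of the moment at which its call begins: read the wrist's pose just before it. camera_params takes no time and is no camera call; for the wrist camera it gives the pose at the moment of the call.
- env.hand_in(): hands the job in, once; it reports no verdict.
The state is a dict: "time": time; "joint_pos": joint angles; "dq": joint speeds; "effort": joint torques, N m; "position": TCP position; "orientation": TCP orientation; "contact_force": force on the tool from outside, world axes, zero at the start; "ft_torque": the same for the moment, N m; "opening": finger opening in mm.
Only numpy, scipy, OpenCV 4.12 (cv2) and the standard library are available. Lean on these libraries where they do the work, as an engineer would, in place of code of your own. Each camera call takes 0.05 s, during which the arm holds its last target. There are 200 camera calls.

### The job

Without gripping or lifting it, push the heavy carving blank round on the bench with the fingertips, at one corner and then another so that it turns more or less on the spot, until one of its two long flat sides faces the fence squarely while still clear of the fence. Then push it straight up until that whole side lies flush against the fence, not sticking out past either end of it, and leave it there. Do not jab a corner of the blank into the fence, and leave the other things on the bench where they are.

Things in the scene. Friction and masses are not known exactly. Their poses are not given: they have to be found in the camera images.
- blank: The loose, heavy pale-wood carving blank: a rectangular block 100 mm (its x) by 150 mm (its y) by 55 mm high with upright flat sides, a low round dome (96 mm across, 25 mm high) on top, 80 mm high in all, 0.7 to 0.98 kg. Origin at the centre of its underside, z up. The two long flat sides are at x = -50 and x = +50 mm; either one may be the one to face the fence. The blank slides on the bench when pushed (about 4 to 10 N) and stays where it is left.
- fence: The fixed fence, a dark wooden batten 220 mm long (its y), 28 mm thick and 45 mm high. Origin at the foot of its working face, in the middle of its length; the working face is the plane x = 0 and looks along its -x, towards the robot, where the blank stands. The batten and two low steel angle feet (at most 45 mm high) lie at x = 0 to +83 mm behind the face.
- mallet: Bystander, leave alone: wooden mallet lying down, 300 mm long (its x), 60 mm high; head (110 x 60 mm) at +x, handle at -x; origin on the bench under it, near its middle.
- gouge: Bystander, leave alone: carving gouge lying down, 230 mm long (its x), 26 mm high, wooden handle at -x; origin on the bench under its middle.
- knob_blank_a: Bystander, leave alone: small turned wooden knob standing near one end of the fence, 46 mm across, 62 mm high; origin at the centre of its foot.
- knob_blank_b: Bystander, leave alone: the same kind of knob, standing behind the fence; origin at the centre of its foot.
- wax_tin: Bystander, leave alone: round steel tin standing near the other end of the fence, 52 mm across, 45 mm high; origin at the centre of its foot.
- bench_brush: Bystander, leave alone: wooden brush lying to the robot's right, 200 mm long (its x), 42 mm wide, 20 mm high; origin on the bench under its middle.
Things that resemble listed ones, but are neither listed nor needed, are in the scene too. Leave any blue or green look-alike of the blank alone.

How it is judged (in metres and radians):
On the way:
1. a long side of the blank faces the fence squarely (within about 10 degrees), the blank still clear of the fence by about 10 mm (angle between the y axis of blank and the y axis of fence, either way round below 0.17 rad and x of blank in the frame of fence between -0.22 and -0.06 m and y of blank in the frame of fence between -0.1 and 0.1 m and contact force between blank and fence below 0.2 N), for 0.1 s.
At the end, for the whole second after the job is handed in: The blank rests flat on the bench, one long side within 4 mm of the fence's face and parallel to it within 0.05 rad, no more than 37 mm off the middle of the fence (so not past its ends), at rest (angle between the y axis of blank and the y axis of fence, either way round below 0.05 rad and x of blank in the frame of fence between -0.054 and -0.046 m and y of blank in the frame of fence between -0.037 and 0.037 m and angle between blank's own z axis and vertical below 0.04 rad and height (world z) of blank below 0.004 m and linear speed of blank below 0.01 m/s); the robot touches nothing.
It fails at once if the blank is lifted (12 mm) or tipped (0.15 rad) (height (world z) of blank above 0.012 m or angle between blank's own z axis and vertical above 0.15 rad).
It fails at once if a corner of the blank is jabbed into the fence (touching it while turned more than about 17 degrees out of square) (contact force between blank and fence above 1 N and angle between the y axis of blank and the y axis of fence, either way round above 0.3 rad).
It fails at once if the blank strays from its place before the fence (its centre more than 100 mm to either side of the fence's middle, or more than 220 mm from its face) (y of blank in the frame of fence above 0.1 m or y of blank in the frame of fence below -0.1 m or x of blank in the frame of fence below -0.22 m).
It fails at once if a bystander is moved by more than 20 mm (distance of any of mallet, gouge, knob_blank_a, knob_blank_b, wax_tin, bench_brush from where it was at the start of the episode above 0.02 m).
It also fails if it takes over 72 s, if anything falls off the work surface, if the arm or the gripper's body presses on something with over 40 N, if the wrist force passes 120 N, or if a joint passes its speed limit or range.

## Working session

There is one attempt and no reset: what is moved stays moved. The work goes in short steps, Python scripts to look and compute and a tool call to move; the robot and the scene stay as the last step left them, time stands still between calls to the robot, and variables do not carry over. Pictures are saved under pics/ and viewed, about 8 in all and at most 12, crops included, and the job is handed in when it is done.

Besides the shell and the picture viewer there is one more tool, called after "Call:" in YAML: its name, and indented under it one key for each argument. move_arm: Moves the arm, as the interface text tells. Its arguments: {"type":"object","properties":{"steps":{"type":"array","items":{"type":"array"}},"squeeze":{"type":"number"}},"required":["steps"]}

```bash
mkdir -p pics; cat > h.py <<'E'
import numpy as np,cv2
from plant import env,capture,camera_params
def shot(n):
    p=camera_params(n); im,d=capture(n); return im,d,p
def world(d,p):
    h,w=d.shape; f=h/2/np.tan(np.radians(p['vertical_fov'])/2)
    v,u=np.mgrid[:h,:w]; c=np.stack([(u-p['cx'])/f*d,(v-p['cy'])/f*d,d],-1)
    R=cv2.Rodrigues(np.array(p['rvec'],float))[0]
    W=(c-np.array(p['tvec']).ravel())@R; W[d==0]=np.nan; return W
def save(im,name,s=1.5): cv2.imwrite('pics/'+name,cv2.resize(im[:,:,::-1],None,fx=s,fy=s))
E
python3 - <<'E'
from h import *
s=env.get_state(); print(s['time'],s['position'],s['orientation'],s['opening'],env.grasp_offset)
for n in ['top','scene']:
    im,d,p=shot(n); save(im,n+'0.png'); np.savez('pics/'+n+'0.npz',im=im,d=d,W=world(d,p)); print(p)
E
```

```text
0.0 [ 196.0071599  -486.7144001   230.49138148] [[-4.63629204e-04  9.27628391e-01  3.73504155e-01]
 [ 1.45358055e-03  3.73504425e-01 -9.27627259e-01]
 [-9.99998836e-01  1.12843289e-04 -1.52155015e-03]] 85.86456168161183 18.700000000000003
{'vertical_fov': 51.246097999384325, 'cx': 258.18484242976456, 'cy': 192.0100249812041, 'rvec': array([ 2.11239481, -2.11619772,  0.18197162]), 'tvec': array([   3.1498217 ,  575.98703391, 1153.18839504])}
{'vertical_fov': 48.541255041635594, 'cx': 260.7484832574276, 'cy': 192.6116698792308, 'rvec': array([ 1.89647146,  1.26110266, -0.64252196]), 'tvec': array([-200.24365747, -295.34244684, 1609.99356374])}
```

View pics/top0.png

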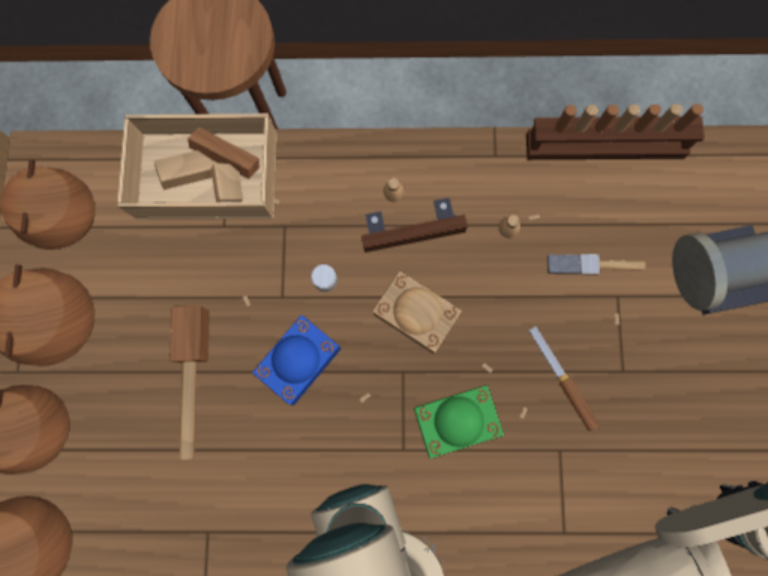

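View pics/scene0.png

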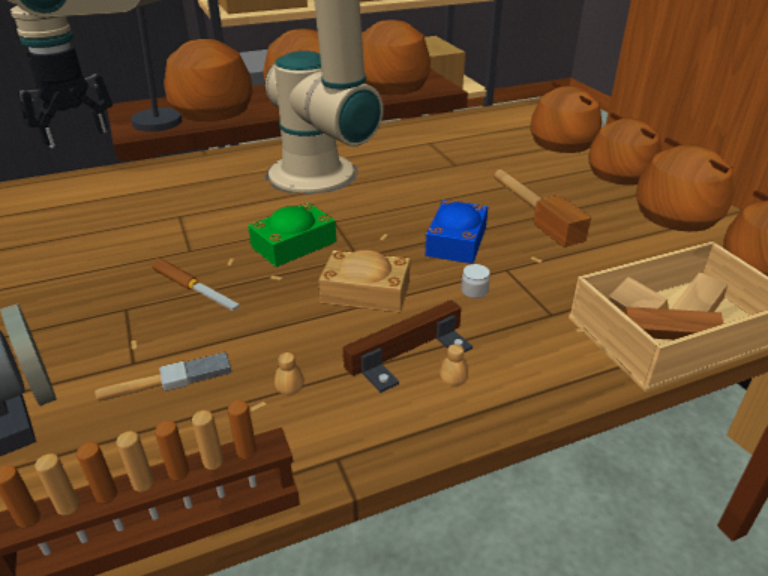

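The top view shows the pale blank at (417,312), the fence at (414,233), blue and green decoys at (297,360) and (460,420), the tin at (324,277), and knobs at (510,226) and (394,190). Only the uncoloured pale block in front of the fence fits the description. The scene view agrees: blank at (365,275), fence at (403,338).

```bash
cat >> h.py <<'E'
def rect(W,im,box,zlo,zhi,extra=None):
    x0,x1,y0,y1=box
    m=(W[...,2]>zlo)&(W[...,2]<zhi)&(W[...,0]>x0)&(W[...,0]<x1)&(W[...,1]>y0)&(W[...,1]<y1)
    if extra is not None: m&=extra
    m=m.astype(np.uint8); n,l,st,_=cv2.connectedComponentsWithStats(m)
    k=1+np.argmax(st[1:,4]); P=W[l==k][:,:2].astype(np.float32)
    return cv2.minAreaRect(P),P
def axis(P,r):  # long axis dir from rect
    b=cv2.boxPoints(r); e=b[1]-b[0]; f=b[2]-b[1]; v=e if np.hypot(*e)>np.hypot(*f) else f
    a=np.degrees(np.arctan2(v[1],v[0]))%180; return a
E
python3 - <<'E'
from h import *
z=np.load('pics/top0.npz'); W=z['W']; im=z['im']
for n,(u,v) in dict(blank=(417,312),fence=(414,233),green=(460,420),blue=(297,360),tin=(324,277),knobA=(510,226),knobB=(394,190),gougetip=(533,330),brush=(575,264)).items():
    print(n,W[int(v/1.5),int(u/1.5)].round(0))
c=W[208,278]
r,P=rect(W,im,(c[0]-110,c[0]+70,c[1]-110,c[1]+110),45,90); print('blank',r,axis(P,r)); print(cv2.boxPoints(r).round())
f=W[155,276]
r,P=rect(W,im,(f[0]-60,f[0]+80,f[1]-140,f[1]+140),36,55); print('fence',r,axis(P,r));print(cv2.boxPoints(r).round())
save(im[160:320,150:350],'crop0.png',3.5)
E
```

```text
blank [523. -56.  79.]
fence [694. -53.  45.]
green [ 317. -134.   80.]
blue [430. 176.  81.]
tin [603. 131.  45.]
knobA [ 704. -247.   62.]
knobB [782. -10.  64.]
gougetip [ 495. -294.   16.]
brush [ 633. -386.   18.]
blank ((528.9268188476562, -56.735084533691406), (149.88475036621094, 100.07367706298828), 56.879390716552734) 56.87941
[[ 446.  -92.]
 [ 530. -147.]
 [ 612.  -21.]
 [ 528.   33.]]
fence ((699.4244384765625, -53.31581115722656), (34.779483795166016, 220.13558959960938), 11.508085250854492) 101.5081
[[ 660.   51.]
 [ 704. -165.]
 [ 738. -158.]
 [ 695.   58.]]
```

View pics/crop0.png

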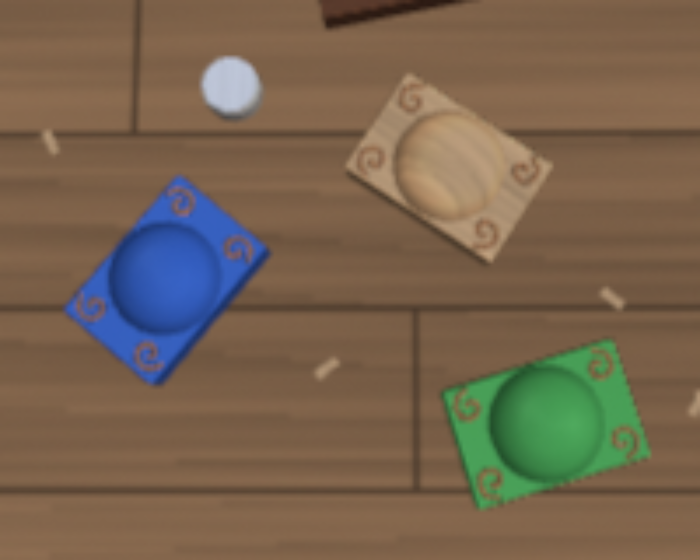

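The crop confirms the pale wooden block, at crop (450,170), as the blank; the blue and green ones are decoys. It has to turn about +44.6° CCW. I'll push near its rear-right corner A first, then its left corner D. Approaching now.

Call:
move_arm:
  steps:
    - [-1,[22,43,0],[0,0,-3.2]]
    - [-1,[22,43,0],[0,0,-3.2]]
    - [-1,[22,43,0],[0,0,-3.2]]
    - [-1,[22,43,0],[0,0,-3.2]]
    - [-1,[22,43,0],[0,0,-3.2]]
    - [-1,[22,43,0],[0,0,-3.2]]
    - [-1,[22,43,0],[0,0,-3.2]]
    - [-1,[22,43,0],[0,0,-3.2]]
    - [-1,[22,43,0],[0,0,-3.2]]
    - [-1,[22,43,0],[0,0,-3.2]]
  squeeze: 30

```text
time: 1.35
position: [416.5, -55.5, 231.1]
orientation: [[-0.0, 0.984, -0.177], [-0.0, -0.177, -0.984], [-1.0, -0.0, 0.0]]
contact_force: [0.3, -0.3, 0.2]
opening: 0.3
```

Call:
move_arm:
  steps:
    - [-1,[2,2,-40],[0,0,0]]
    - [-1,[2,0,-50],[0,0,0]]
    - [-1,[0,0,-40],[0,0,0]]
    - [-1,[0,0,-30],[0,0,0]]
    - [-1,[0,0,-30],[0,0,0]]
    - [-1,[0,0,-20],[0,0,0]]
    - [-1,[0,0,0],[0,0,0]]

```text
time: 2.22
position: [418.7, -54.7, 19.7]
orientation: [[-0.004, 0.985, -0.175], [0.001, -0.175, -0.985], [-1.0, -0.004, -0.0]]
contact_force: [0.1, 0.0, 0.6]
opening: -0.3
```

Call:
move_arm:
  steps:
    - [-1,[6,-4,0],[0,0,0]]
    - [-1,[6,-4,0],[0,0,0]]
    - [-1,[6,-4,0],[0,0,0]]
    - [-1,[6,-3.5,0],[0,0,0]]
    - [-1,[6,-3,0],[0,0,0]]
    - [-1,[6,-2.5,0],[0,0,0]]
    - [-1,[6,-2,0],[0,0,0]]
    - [-1,[6,-1.5,0],[0,0,0]]

```text
time: 3.22
position: [467.1, -79.8, 20.7]
orientation: [[-0.004, 0.985, -0.175], [-0.0, -0.175, -0.985], [-1.0, -0.004, 0.001]]
contact_force: [-7.2, -1.8, 1.7]
opening: 0.1
```

```bash
cat >> h.py <<'E'
# fence face: fitted from first top picture
def fence():
    z=np.load('pics/top0.npz'); r,P=rect(z['W'],None,(630,780,-195,90),38,47)
    t=np.radians(11.5); 
    ex=np.array([np.cos(t),np.sin(t)]); ey=np.array([-np.sin(t),np.cos(t)])
    a=P@ex; b=P@ey; bins=np.linspace(b.min()+5,b.max()-5,22); k=np.digitize(b,bins)
    q=np.array([[ (bins[i-1]+bins[i])/2, np.percentile(a[k==i],2)] for i in range(1,22)])
    s,c=np.polyfit(q[:,0],q[:,1],1); ang=11.5-np.degrees(np.arctan(s))
    mid=(b.min()+b.max())/2; o=ex*(s*mid+c)+ey*mid
    return o,ang
def blank(tag=None):
    im,d,p=shot('top'); W=world(d,p)
    # wood hue mask excludes tool: keep top-face points near 55 mm plus dome
    hsv=cv2.cvtColor(im,cv2.COLOR_RGB2HSV); m=(hsv[...,1]>60)&(hsv[...,0]<30)
    r,P=rect(W,im,(400,690,-200,90),48,84,m); ax=axis(P,r); o,fa=fence()
    t=np.radians(fa); dd=np.array(r[0])-o
    print('t',round(env.get_state()['time'],2),'blank',np.round(r[0],1),np.round(r[1],1),'axis',round(ax,1),'err',round(ax-fa-90,1),'fx',round(dd@[np.cos(t),np.sin(t)],1),'fy',round(dd@[-np.sin(t),np.cos(t)],1)); print(cv2.boxPoints(r).round())
    if tag: save(im[80:330,150:420],tag,2.5)
    return im,W
E
python3 - <<'E'
from h import *
print(fence()); blank('p1.png')
E
```

```text
(array([684.10483374, -56.43278637]), np.float64(11.63808565311645))
t 3.27 blank [546.2 -56.3] [149.3 100.8] axis 64.4 err -37.2 fx -135.0 fy 27.9
[[ 469. -102.]
 [ 559. -145.]
 [ 624.  -11.]
 [ 533.   33.]]
```

View pics/p1.png

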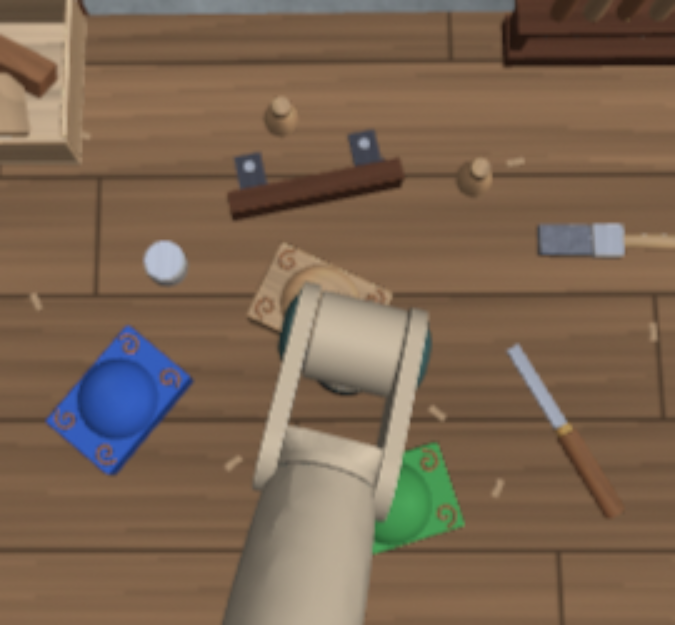

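The first push slid the blank forward by 17 mm and turned it only 7°, because friction turned the force line towards the centre. The corner has to travel mostly towards -y, so I'll push along (0.4, -0.9).

Call:
move_arm:
  steps:
    - [-1,[2.5,-5,0],[0,0,0]]
    - [-1,[2.5,-5,0],[0,0,0]]
    - [-1,[2.5,-5,0],[0,0,0]]
    - [-1,[2.5,-5,0],[0,0,0]]

```text
time: 3.78
position: [478.3, -99.8, 21.4]
orientation: [[0.0, 0.985, -0.175], [0.0, -0.175, -0.985], [-1.0, 0.0, -0.0]]
contact_force: [-1.6, 1.6, -0.7]
opening: -0.0
```

```bash
python3 - <<'E'
from h import *
blank()
E
```

```text
t 3.83 blank [552.  -62.1] [150.5 100.2] axis 75.8 err -25.8 fx -130.5 fy 21.1
[[ 485. -123.]
 [ 582. -147.]
 [ 619.   -1.]
 [ 522.   23.]]
```

Call:
move_arm:
  steps:
    - [-1,[3.5,-4.5,0],[0,0,0]]
    - [-1,[3.5,-4.5,0],[0,0,0]]
    - [-1,[3.5,-4,0],[0,0,0]]
    - [-1,[3.5,-4,0],[0,0,0]]

```text
time: 4.32
position: [492.3, -116.7, 21.3]
orientation: [[-0.0, 0.985, -0.175], [-0.0, -0.175, -0.985], [-1.0, -0.0, 0.0]]
contact_force: [-2.7, 2.0, -0.0]
opening: -0.4
```

```bash
python3 - <<'E'
from h import *
blank()
E
```

```text
t 4.38 blank [558.9 -36.9] [ 89.4 100.7] axis 175.5 err 73.9 fx -118.7 fy 44.4
[[505. -77.]
 [606. -85.]
 [613.   4.]
 [512.  12.]]
```

Call:
move_arm:
  steps:
    - [-1,[-12,2,0],[0,0,0]]
    - [-1,[-12,4,20],[0,0,0]]
    - [-1,[0,0,50],[0,0,5]]
    - [-1,[0,40,40],[0,0,5]]
    - [-1,[0,60,0],[0,0,5]]
    - [-1,[0,60,0],[0,0,6.6]]
    - [-1,[20,55,0],[0,0,0]]
    - [-1,[0,0,0],[0,0,0]]

```text
time: 5.38
position: [488.0, 107.4, 131.4]
orientation: [[0.001, 0.979, 0.205], [0.0, 0.205, -0.979], [-1.0, 0.001, -0.0]]
contact_force: [0.9, -1.0, -0.1]
opening: 0.1
```

```bash
python3 - <<'E'
from h import *
blank('p2.png')
E
```

```text
t 5.42 blank [557.2 -67. ] [149.8 100.5] axis 85.8 err -15.9 fx -126.5 fy 15.2
[[ 502. -138.]
 [ 602. -145.]
 [ 613.    4.]
 [ 513.   11.]]
```

View pics/p2.png

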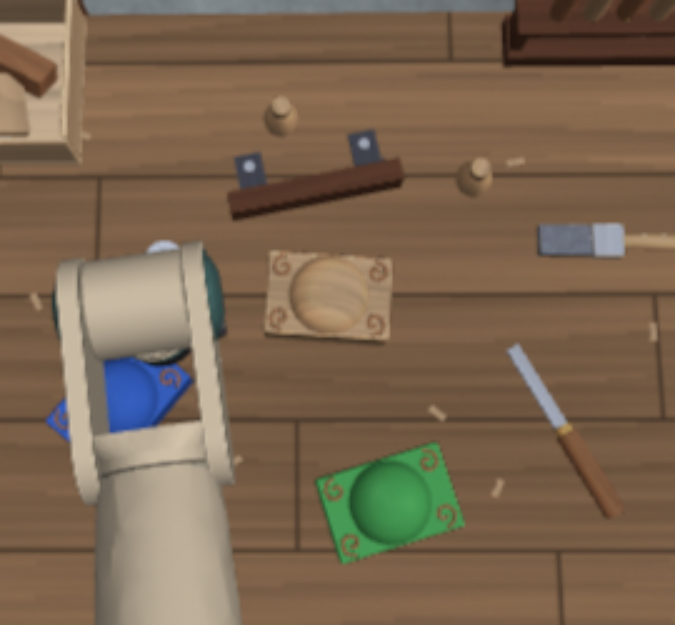

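Blank at crop (328,296), err -16°, clear of the fence by about 55 mm at the nearest corner. Now to the opposite corner C, on the fence side (gap about 60 mm).

Call:
move_arm:
  steps:
    - [-1,[39,-30,0],[0,0,0]]
    - [-1,[39,-30,0],[0,0,0]]
    - [-1,[39,-30,0],[0,0,0]]
    - [-1,[38,-29,0],[0,0,0]]
    - [-1,[0,0,-20],[0,0,0]]
    - [-1,[0,0,0],[0,0,0]]

```text
time: 6.18
position: [641.0, -15.3, 108.6]
orientation: [[-0.005, 0.98, 0.199], [0.0, 0.199, -0.98], [-1.0, -0.005, -0.001]]
contact_force: [0.4, 1.5, -0.4]
opening: 0.1
```

Call:
move_arm:
  steps:
    - [-1,[0,0,-30],[0,0,0]]
    - [-1,[0,0,-30],[0,0,0]]
    - [-1,[0,0,-29],[0,0,0]]
    - [-1,[0,0,0],[0,0,0]]
    - [-1,[-5,0,0],[0,0,0]]
    - [-1,[-5,0,0],[0,0,0]]
    - [-1,[-4,0,0],[0,0,0]]

```text
time: 7.05
position: [629.2, -14.5, 23.6]
orientation: [[0.002, 0.98, 0.2], [-0.0, 0.2, -0.98], [-1.0, 0.002, 0.001]]
contact_force: [-0.6, 0.5, -0.5]
opening: 0.0
```

Call:
move_arm:
  steps:
    - [-1,[-4.5,3,0],[0,0,0]]
    - [-1,[-4.5,4,0],[0,0,0]]
    - [-1,[-4.5,4,0],[0,0,0]]
    - [-1,[-4.5,4,0],[0,0,0]]
    - [-1,[-3,3,0],[0,0,0]]

```text
time: 7.68
position: [607.9, 3.9, 22.3]
orientation: [[0.0, 0.98, 0.2], [-0.0, 0.2, -0.98], [-1.0, 0.0, 0.0]]
contact_force: [2.1, -0.4, -0.7]
opening: 0.0
```

```bash
python3 - <<'E'
from h import *
blank('p3.png')
E
```

```text
t 7.72 blank [554.9 -97. ] [100.4  82.5] axis 4.6 err -97.0 fx -134.7 fy -13.7
[[ 502.  -60.]
 [ 508. -142.]
 [ 608. -134.]
 [ 602.  -52.]]
```

View pics/p3.png

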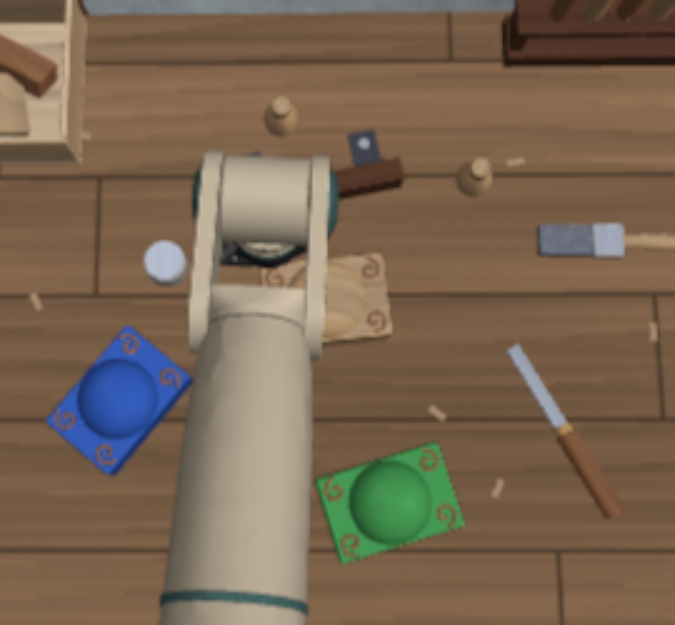

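The right end of the blank is visible at crop (385,255)-(390,335), giving axis 94.6°, err -7°. A little more, then back out and up.

Call:
move_arm:
  steps:
    - [-1,[-4,1.5,0],[0,0,0]]
    - [-1,[-4,1.5,0],[0,0,0]]
    - [-1,[0,0,0],[0,0,0]]

```text
time: 8.1
position: [599.6, 6.7, 22.2]
orientation: [[-0.001, 0.98, 0.2], [0.0, 0.2, -0.98], [-1.0, -0.001, -0.0]]
contact_force: [0.5, 1.2, 1.3]
opening: 0.2
```

```bash
python3 - <<'E'
from h import *
blank()
E
```

```text
t 8.15 blank [553.6 -93. ] [100.5  90.8] axis 9.9 err -91.7 fx -135.2 fy -9.5
[[ 496.  -57.]
 [ 512. -146.]
 [ 611. -129.]
 [ 595.  -40.]]
```

Call:
move_arm:
  steps:
    - [-1,[12,2,0],[0,0,0]]
    - [-1,[3,0,30],[0,0,0]]
    - [-1,[0,0,50],[0,0,0]]
    - [-1,[-20,30,40],[0,0,0]]
    - [-1,[-45,40,0],[0,0,0]]
    - [0,[-50,30,0],[0,0,0]]
    - [1,[-40,10,0],[0,0,0]]
    - [1,[0,0,0],[0,0,0]]

```text
time: 9.15
position: [457.9, 119.1, 142.1]
orientation: [[-0.001, 0.979, 0.202], [-0.0, 0.202, -0.979], [-1.0, -0.001, 0.0]]
contact_force: [0.8, -0.5, 1.1]
opening: 54.7
```

```bash
python3 - <<'E'
from h import *
blank()
E
```

```text
t 9.2 blank [548.4 -63.5] [100.3 149.7] axis 99.9 err -1.7 fx -134.4 fy 20.5
[[ 486.    2.]
 [ 512. -146.]
 [ 611. -129.]
 [ 585.   19.]]
```

Square within 1.7°, 84 mm clear of the fence, fy +20 mm. Next I'll go behind it with the jaws open and parallel to the fence, to push with both fingertips.

Call:
move_arm:
  steps:
    - [1,[0,-49,0],[0,0,0]]
    - [1,[0,-50,0],[0,0,0]]
    - [1,[0,-50,0],[0,0,0]]
    - [1,[0,-50,0],[0,0,0]]
    - [1,[0,0,-40],[0,0,0]]
    - [1,[0,0,-40],[0,0,0]]
    - [1,[0,0,-35],[0,0,0]]
    - [1,[0,0,-12],[0,0,0]]
    - [1,[0,0,0],[0,0,0]]

```text
time: 10.32
position: [460.3, -80.9, 15.2]
orientation: [[-0.001, 0.98, 0.199], [0.0, 0.199, -0.98], [-1.0, -0.001, -0.0]]
contact_force: [-0.9, -0.1, 1.1]
opening: 85.4
```

```bash
python3 - <<'E'
from h import *
im,d,p=shot('wrist'); s=env.get_state(); print(s['position'],s['opening'])
im2,_,_=shot('scene'); save(np.vstack([im[:,:],im2[:,:]])[:,:],'p4.png',0.78)
E
```

```text
[460.96175607 -80.96178617  16.24377364] 85.30536236246009
```

View pics/p4.png

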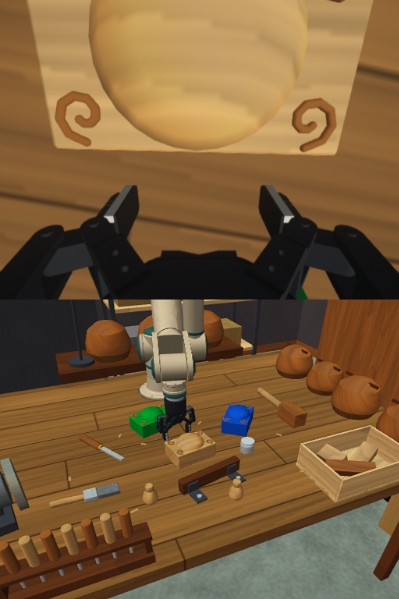

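The wrist view shows both fingertips at (120,215) and (280,215), parallel to the rear long side (edge from (60,150) to (335,155)) and centred on it. Pushing now, with a slight drift towards -fy to centre it on the fence.

Call:
move_arm:
  steps:
    - [1,[9.8,2,0],[0,0,0]]
    - [1,[7.8,1.6,0],[0,0,0]]
    - [1,[5.9,1.2,0],[0,0,0]]
    - [1,[5.9,1.2,0],[0,0,0]]
    - [1,[6,0.1,0],[0,0,0]]
    - [1,[6,0.1,0],[0,0,0]]
    - [1,[6,0.1,0],[0,0,0]]
    - [1,[6,0.1,0],[0,0,0]]
    - [1,[6,0.1,0],[0,0,0]]

```text
time: 11.55
position: [518.4, -73.9, 15.2]
orientation: [[-0.004, 0.98, 0.2], [0.0, 0.2, -0.98], [-1.0, -0.004, -0.001]]
contact_force: [-9.6, 0.2, 7.8]
opening: 85.5
```

```bash
python3 - <<'E'
from h import *
blank()
E
```

```text
t 11.6 blank [569.    9.1] [32.6 99.1] axis 173.1 err 71.5 fx -99.5 fy 87.4
[[518.  -1.]
 [616. -13.]
 [620.  19.]
 [522.  31.]]
```

```bash
python3 - <<'E'
from h import *
im,d,p=shot('wrist'); W=world(d,p)
m=(W[...,2]>48)&(W[...,2]<60)&(W[...,0]>480)
P=W[m]; print(len(P), P.min(0),P.max(0))
im2,d2,p2=shot('top'); s=env.get_state(); print(s['contact_force'],s['position'])
c=cv2.resize(im2[100:260,190:403],(512,384)); save(np.vstack([im,c]),'p5.png',0.78)
# scene cam blank
im3,d3,p3=shot('scene'); W3=world(d3,p3); r,P=rect(W3,im3,(480,680,-190,70),45,58); print(r,axis(P,r)); print(cv2.boxPoints(r).round())
E
```

```text
51252 [ 499.85393396 -143.15847031   48.0108642 ] [642.48358772  21.71827178  59.9831024 ]
[-2.18316855 -0.85002552  1.96043288] [519.30060252 -73.94537262  15.1702674 ]
((569.5029296875, -64.249267578125), (123.92920684814453, 151.93191528320312), 12.354714393615723) 102.3547
[[ 493.   -3.]
 [ 525. -152.]
 [ 646. -125.]
 [ 614.   23.]]
```

View pics/p5.png

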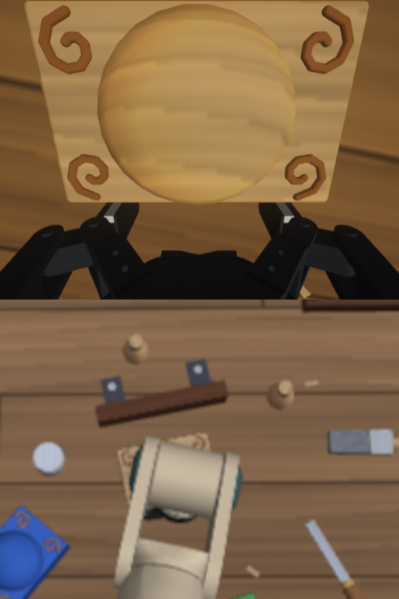

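The wrist view shows the long edge (65-328, 202) flat on both fingertips. The scene camera puts the front face 51 mm from the fence at 102.4° (under 1° out of square). Continuing.

Call:
move_arm:
  steps:
    - [1,[6,0.1,0],[0,0,0]]
    - [1,[6,0.1,0],[0,0,0]]
    - [1,[6,0.1,0],[0,0,0]]
    - [1,[6,0.1,0],[0,0,0]]
    - [1,[6,0.1,0],[0,0,0]]
    - [1,[6,0.1,0],[0,0,0]]
    - [1,[3,0.1,0],[0,0,0]]

```text
time: 12.62
position: [557.7, -73.3, 15.0]
orientation: [[-0.003, 0.98, 0.2], [0.0, 0.2, -0.98], [-1.0, -0.003, -0.001]]
contact_force: [-9.2, 0.3, 5.4]
opening: 85.2
```

```bash
cat >> h.py <<'E'
def front():
    o,fa=fence(); t=np.radians(fa); M=np.array([[np.cos(t),np.sin(t)],[-np.sin(t),np.cos(t)]])
    s=env.get_state(); print('t',round(s['time'],2),'tool f',(M@(np.array(s['position'][:2])-o)).round(1),'F',np.round(s['contact_force'],1))
    for n in ['scene','wrist']:
        im,d,p=shot(n); W=world(d,p); hsv=cv2.cvtColor(im,cv2.COLOR_RGB2HSV)
        m=(W[...,2]>50)&(W[...,2]<58)&(hsv[...,1]>60)&(hsv[...,2]>110)
        q=(W[...,:2]-o)@M.T; m&=(abs(q[...,1])<130)&(q[...,0]>-170)&(q[...,0]<15)
        P=q[m].astype(np.float32); r=cv2.minAreaRect(P); print(n,len(P),np.round(r[0],1),np.round(r[1],1),round((axis(P,r)-90),1))
E
python3 - <<'E'
from h import *
front()
E
```

```text
t 12.62 tool f [-127.2    9. ] F [-9.2  0.3  5.4]
scene 759 [-67.    7.7] [151.1 103.8] -0.4
wrist 48051 [-66.3   9.6] [101.8 150.3] 0.0
```

Call:
move_arm:
  steps:
    - [1,[4,0.6,0],[0,0,0]]
    - [1,[4,0.8,0],[0,0,0]]
    - [1,[3,0.6,0],[0,0,0]]
    - [1,[2,0.4,0],[0,0,0]]
    - [1,[1,0.2,0],[0,0,0]]

```text
time: 13.35
position: [571.6, -71.0, 15.0]
orientation: [[-0.003, 0.98, 0.2], [-0.0, 0.2, -0.98], [-1.0, -0.003, -0.0]]
contact_force: [-6.8, -2.9, 4.9]
opening: 85.1
```

Call:
move_arm:
  steps:
    - [1,[1,0.2,0],[0,0,0]]
    - [1,[1,0.2,0],[0,0,0]]

```text
time: 13.6
position: [573.5, -70.6, 15.0]
orientation: [[-0.003, 0.98, 0.2], [-0.0, 0.2, -0.98], [-1.0, -0.003, -0.0]]
contact_force: [-6.9, -1.4, 3.6]
opening: 85.3
```

```bash
python3 - <<'E'
from h import *
front()
E
```

```text
t 13.6 tool f [-111.2    8.5] F [-6.9 -1.4  3.6]
scene 767 [-50.4   7.1] [149.6 104.3] -0.4
wrist 48036 [-50.3   9.1] [150.5 101.3] -0.3
```

Call:
move_arm:
  steps:
    - [1,[0.8,0.2,0],[0,0,0]]
    - [1,[0.8,0.2,0],[0,0,0]]

```text
time: 13.95
position: [574.5, -70.3, 15.0]
orientation: [[-0.004, 0.98, 0.2], [-0.001, 0.2, -0.98], [-1.0, -0.004, -0.0]]
contact_force: [-14.0, -2.0, 8.4]
opening: 85.3
```

Call:
move_arm:
  steps:
    - [1,[0.8,0.2,0],[0,0,0]]
    - [1,[0,0,0],[0,0,0]]

```text
time: 14.2
position: [574.5, -70.3, 15.0]
orientation: [[-0.007, 0.98, 0.199], [-0.001, 0.199, -0.98], [-1.0, -0.007, -0.001]]
contact_force: [-17.3, -2.2, 9.1]
opening: 85.2
```

The force rises while the position stalls, so the blank is seated on the fence. Backing straight off, up and away to check.

Call:
move_arm:
  steps:
    - [1,[-3,-0.6,0],[0,0,0]]
    - [1,[-8,-1.6,0],[0,0,0]]
    - [1,[-20,-4,0],[0,0,0]]
    - [1,[-15,-3,30],[0,0,0]]
    - [1,[0,0,50],[0,0,0]]
    - [1,[0,40,50],[0,0,0]]
    - [1,[0,60,20],[0,0,0]]
    - [1,[0,60,0],[0,0,0]]
    - [1,[-20,40,0],[0,0,0]]
    - [1,[0,0,0],[0,0,0]]

```text
time: 15.45
position: [509.8, 121.9, 163.9]
orientation: [[0.0, 0.979, 0.204], [0.001, 0.204, -0.979], [-1.0, 0.0, -0.0]]
contact_force: [0.2, -0.8, 0.4]
opening: 85.5
```

```bash
python3 - <<'E'
from h import *
im,W=blank('p6.png')
W0=np.load('pics/top0.npz')['W']; im0=np.load('pics/top0.npz')['im']
s=env.get_state(); print(s['position'],s['contact_force'])
im3,d3,p3=shot('scene'); W3=world(d3,p3); hsv=cv2.cvtColor(im3,cv2.COLOR_RGB2HSV)
o,fa=fence(); t=np.radians(fa); M=np.array([[np.cos(t),np.sin(t)],[-np.sin(t),np.cos(t)]])
q=(W3[...,:2]-o)@M.T; m=(W3[...,2]>49)&(W3[...,2]<59)&(abs(q[...,1])<120)&(q[...,0]>-140)&(q[...,0]<15)
P=q[m].astype(np.float32); r=cv2.minAreaRect(P); print('scene',r,axis(P,r)-90)
E
```

```text
t 15.5 blank [634.1 -58. ] [103.4 151.1] axis 101.0 err -0.7 fx -49.3 fy 8.5
[[ 569.    6.]
 [ 598. -142.]
 [ 699. -122.]
 [ 670.   26.]]
[510.49726958 120.39206715 163.95353234] [ 1.40027957 -1.17535006 -0.29577731]
scene ((-49.02939987182617, 7.573921203613281), (150.777587890625, 103.22499084472656), 89.56232452392578) -0.4376831
```

View pics/p6.png

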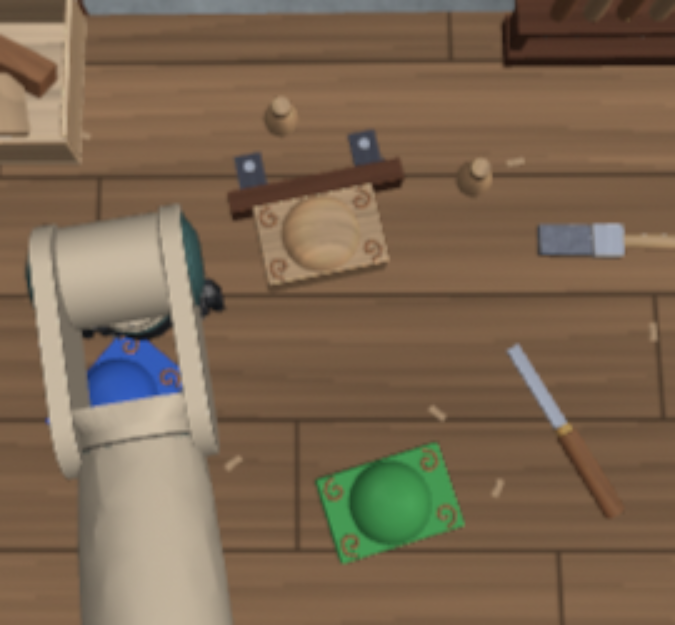

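The blank, centred at crop (322,233), lies flush along the fence and inside both ends. The knobs, brush and gouge are where they were, and the tool is clear of everything.

```bash
python3 -c "
from plant import env
print(env.hand_in())"
```

```text
the job is handed in; nothing more can be done
None
```

The blank now lies flush against the fence. I handed the job in at about 15.5 s of the 72 s; no verdict is reported.

**Pushes:**
- I turned the blank about 45° without gripping it, pushing its rear-right corner and then the opposite corner on the fence side. My first push was aimed badly: it slid the blank 17 mm forward for only 7° of turn, so I changed the push direction.
- Before the final push it was square to within 1.7° and about 84 mm clear of the fence.
- I then pushed it straight up with both open fingertips until it stopped moving and the force rose to about 17 N.

**Last checks, after backing off:**

| Check | Top camera | Scene camera | Target |
|---|---|---|---|
| Distance of blank's centre from the fence face | 49.3 mm | 49.0 mm | 46 to 54 mm |
| Offset from the fence's middle | 8.5 mm | 7.6 mm | within 37 mm |
| Angle out of parallel | 0.7° | 0.4° | within about 2.9° (0.05 rad) |

- **Measurement error:** both cameras read slightly closer than the 50 mm that true contact would give. That is within the 2 mm calibration error, as are the 103 mm readings for the blank's 100 mm side.
- **Bystanders:** the knobs, gouge and brush looked unmoved in the last picture. In that picture the arm hid the wax tin and the mallet was out of frame. The tin stood in place in earlier pictures, and I did not re-check the mallet after the start. The arm was never sent close to either.

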